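Set the running clearance of a nail-polish carousel

TASK

The knurled nut on top of the nail-polish carousel is only started on its spindle: screw it down (clockwise seen from above) until it bottoms out on the washer, then back it off a quarter turn so that the tiers can run free. Finish while still gripping the nut at that setting, so that it cannot creep while I nip up its clamp screw: do not let go at the end. Leave the bottles, the jar and the carton undisturbed.

Things in the scene. Friction and masses are not known exactly. Their poses are not given: they have to be found in the camera images.
- carousel: two-tier rotating polish display, fixed upright on the counter; origin on the counter on the spindle axis, z up. Lower tier 260 mm across, its filled bottles reach 96 mm above the counter; upper tier 230 mm across, floor 124 mm and rim 135 mm up; on it a hub tube 34 mm across round the spindle. The tiers turn stiffly; the nut turns without moving them
- washer (a point): centre of the top face of the brass thrust washer (39 mm across) on the hub tube, on the spindle axis 193 mm above the counter: the nut bottoms out on it. The upright steel spindle, 19 mm across, stands through washer and nut and ends 41 mm above this point
- nut: round knurled aluminium nut on the spindle, 43 mm across, 24 mm tall, a radial slit in its top along its own +x; origin at the centre of its underside, z up. Its side is free all round. Captive, right-hand thread: it sinks 6 mm per turn clockwise seen from above; 4.8 to 7.3 mm above the washer at the start. It turns lightly (0.06 N m), stays where left and stops hard at the bottom
- nut_turn (a joint): turn of the nut on the thread in rad: 0 when it is bottomed out on the washer, negative when it is unscrewed by that angle (-6.28 is one full turn up); it grows as the nut is turned clockwise seen from above. Between -7.6 and -5.0 at the start
- nut_center (a point): centre of the nut, on its axis, at half of its height (12 mm above its underside)
- bottle_a: loose polish bottle, 26 mm across and 64 mm tall with its narrow black cap, standing on the upper tier about 93 mm from the spindle's axis, its top at 188 mm above the counter; origin at the centre of its underside. Leave alone
- bottle_b: a second loose polish bottle like bottle_a, on another side of the upper tier. Leave alone
- jar: loose round dip-powder jar with white lid, 68 mm across and 42 mm tall, standing on the counter beside the carousel; origin at the centre of its underside. Leave alone
- carton: loose upright polish carton, 45 x 45 x 80 mm, white with a black foot, standing on the counter beside the carousel; origin at the centre of its underside. Leave alone

How it is judged:
On the way, in this order (a step that is already met when the one before it is completed fails the run):
1. the nut is screwed down until it bottoms out on the washer (value of joint nut_turn above -0.07 rad), for 0.1 s.
2. the nut is backed off a quarter turn and is held in the fingers there (value of joint nut_turn between -1.85 and -1.29 rad and contact force between the fingers and nut above 4 N), for 0.2 s.
At the end, for the whole second after the job is handed in: The nut has been down on the washer (within 4 degrees of its stop) and now stands a quarter turn (90 degrees, 16 degrees either way) back from the stop, still, and gripped in the fingers with more than 4 N. The two loose bottles, the jar and the carton are within 20 mm of where they stood (all of step 2 and velocity of joint nut_turn between -0.1 and 0.1 rad/s and distance of each of bottle_a, bottle_b, jar, carton from where it was at the start of the episode below 0.02 m); the arm keeps its last pose, push and grip.
It fails at once if a bottle on the upper tier is moved by more than 20 mm or knocked over (distance of any of bottle_a, bottle_b from where it was at the start of the episode above 0.02 m or angle between any of bottle_a, bottle_b's own z axis and vertical above 0.4 rad).
It fails at once if the jar or the carton is moved by more than 20 mm or knocked over (distance of any of jar, carton from where it was at the start of the episode above 0.02 m or angle between any of jar, carton's own z axis and vertical above 0.4 rad).
It also fails if it takes over 58 s, if anything falls off the work surface, if the arm or the gripper's body presses on something with over 40 N, if the wrist force passes 120 N, or if a joint passes its speed limit or range.

ROBOT

A 6-joint arm with a two-finger parallel gripper is mounted at the origin on the work surface. World frame = base frame: x ahead of the robot, y to its left, z up, the work surface at z = 0. Lengths are in m, angles in rad, forces in N, time in s.
With the tool pointing down it reaches from about 0.225 to 0.875 m from the base axis. Payload 3.4 kg.
Tool frame: the origin (TCP) lies between the finger pads; the fingertips stand 11 mm ahead of it and the grasp point (between the pads) lies 8 mm behind it (tips_ahead is the distance from the TCP to the fingertips, in m); z points along the fingers, x is the direction in which the jaws open and shut, and the axes are right-handed (so a half turn about z gives the same grasp; the last joint's range is limited). The gripper opens to 85 mm and grips with 20 to 120 N. Pads are 22 mm wide; open, the fingers measure 114 mm over their backs; the gripper's body (76 mm by 85 mm) begins 54 mm behind the grasp point. The pads swing forward as they close: fully open they stand 13 mm farther back than shut.
Start: joints at [1.128, 0.276, 1.505, -0, 1.361, -0.121], TCP at [0.182, 0.546, 0.242] pointing down, gripper open.
Joint ranges: [-2.89, 2.89], [-0.75, 2.08], [0.22, 2.7], [-1.18, 4.32], [0.11, 2.71], [-2.7, 2.7]. Speed limits (rad/s): [2.57, 2.57, 3.14, 3.14, 3.14, 3.14].

INTERFACE

Orientations are given as a unit quaternion [w, x, y, z].
In Python, from rig import get_state, get_image, sign_off, masks_of, tips_ahead gives the robot as it stands.
- The arm moves only by the tool play_rows, never from a script. Its argument "series" is a list of rows, each an object of numbers: "fingers": the closure, from -1 (fully open) to 1 (shut); "dx", "dy", "dz": the shift along the world's x, y, z in mm; "turn": the turn about the world's z in rad. A call has 1 to 20 rows; each row shifts and turns the pose as measured when the row begins; what a row does not reach is not made up. A row lasts 1/12 s, in which the tool goes at most 41.7 mm and 7.16 degrees, less where a joint would pass 70% of its speed; a pose out of reach is approached as far as the arm can. A call with a gripper value outside its range is refused whole. The fingers move at their own pace and stop on an object; "squeeze" is the grip in N (left out, the last holds). Time passes only in rows, so rows that do not move let the fingers close. It gives the time, the measured TCP pose, the force and the opening at its end, in the units of the state.
- get_state(): the state, without advancing time (a new reading comes with each control period).
- get_image(name): name is "scene" or "side" or "wrist"; returns a dict with "pixels" (400x640x3 uint8, red, green, blue), "vfov" (degrees; the focal length in pixels is half the picture's height over the tangent of half this angle, whatever the lens; pixels are square), "cx", "cy" (the principal point, pixels), "rvec" (rotation vector, rad) and "tvec" (3), from world to camera coordinates, as OpenCV has them; the wrist camera has in their place "hand_eye" (4x4, takes a point from camera to tool coordinates, whose origin is the TCP and whose axes are the tool frame's). Camera axes: x right, y down, z forward; pixel columns grow to the right and rows downward; lengths in m; the calibration is good to about 2 mm. A picture is of the moment at which its call begins: read the wrist's pose just before it. There is no depth.
- sign_off(): hands the job in, once; it reports no verdict.
Trained networks look in a picture, given as the dict that the camera call returned (one of the last four; its "shot" number tells which), for a name from the list of things; names that differ only in an ending like _2 or _b are one class to them, and where a whole thing is asked for, a point or a joint stands for the part that bears it (a point fixed in the world has none). Each returns a list of dicts, best first, with "p" (0 to 1); they miss things now and then, are a little off and sometimes report something else, mostly with a low value. They report only what shows in the picture. A call takes as long as a camera call.
- masks_of(picture, label): "region" (400x640 bool, what is visible of it) and "xy" ([column, row] in pixels, amid what is visible of it).
The state is a dict: "clock": time; "qpos": joint angles; "qd": joint speeds; "effort": joint torques, N m; "position": TCP position; "ee_rot": TCP orientation; "contact_force": force on the tool from outside, world axes, zero at the start; "moment": the same for the moment, N m; "width": finger opening in m.
Only numpy, scipy, OpenCV 4.12 (cv2) and the standard library are available. Lean on these libraries where they do the work, as an engineer would, in place of code of your own. Each camera call takes 0.05 s, during which the arm holds its last target. There are 200 camera calls.

## Working session

There is one attempt and no reset: what is moved stays moved. The work goes in short steps, Python scripts to look and compute and a tool call to move; the robot and the scene stay as the last step left them, time stands still between calls to the robot, and variables do not carry over. Pictures are saved under pics/ and viewed, about 8 in all and at most 12, crops included, and the job is handed in when it is done.

Besides the shell and the picture viewer there is one more tool, called after "Emit:" by a JSON object that holds its "op" and its "data". play_rows: Moves the arm, as the interface text tells. Its arguments: {"type":"object","properties":{"series":{"type":"array"},"squeeze":{"type":"number"}},"required":["series"]}

```bash
mkdir -p pics; ls; cat > h.py <<'E'
import numpy as np, cv2
from rig import *
def K(im):
    f=200/np.tan(np.radians(im['vfov'])/2); return np.array([[f,0,im['cx']],[0,f,im['cy']],[0,0,1.]])
def pose(im):
    return cv2.Rodrigues(np.array(im['rvec'],float))[0],np.array(im['tvec'],float)
def ray(im,xy):
    R,t=pose(im); d=R.T@np.linalg.inv(K(im))@np.array([xy[0],xy[1],1.]); return -R.T@t,d/np.linalg.norm(d)
def atz(im,xy,z):
    o,d=ray(im,xy); return o+d*(z-o[2])/d[2]
def tri(rs):
    A=sum(np.eye(3)-np.outer(d,d) for o,d in rs); b=sum((np.eye(3)-np.outer(d,d))@o for o,d in rs); return np.linalg.solve(A,b)
def save(im,n): cv2.imwrite('pics/'+n+'.png',im['pixels'][:,:,::-1])
E
python3 - <<'E'
from h import *
s=get_state(); print({k:np.round(v,3) for k,v in s.items()})
ims={}
for n in('scene','side'):
    im=get_image(n); ims[n]=im; save(im,n)
    for l in('nut','bottle_a','jar','carton','carousel'):
        for m in masks_of(im,l)[:3]:
            ys,xs=np.where(m['region']); print(n,l,round(m['p'],2),np.round(m['xy']),xs.min(),xs.max(),ys.min(),ys.max(), np.round(atz(im,m['xy'],{'nut':.211,'bottle_a':.15,'jar':.03,'carton':.04,'carousel':.1}[l]),3))
cv2.imwrite('pics/both.png',np.vstack([ims['scene']['pixels'],ims['side']['pixels']])[:,:,::-1][::1])
b=cv2.imread('pics/both.png');cv2.imwrite('pics/both.png',cv2.resize(b,(480,600)))
E
```

```text
pics
{'clock': np.float64(0.0), 'qpos': array([ 1.128,  0.277,  1.506,  0.   ,  1.361, -0.121]), 'qd': array([-0.001, -0.001,  0.001, -0.001, -0.001,  0.001]), 'effort': array([-2.0000e-03, -4.1678e+01, -2.4580e+01, -0.0000e+00,  1.1000e-02,
        0.0000e+00]), 'position': array([0.182, 0.545, 0.241]), 'ee_rot': array([ 0.   ,  0.811,  0.585, -0.001]), 'contact_force': array([-0.118,  0.084,  0.171]), 'moment': array([-0.029, -0.027, -0.067]), 'width': np.float64(0.086)}
scene nut 0.66 [292. 135.] 285 300 125 140 [ 0.505 -0.13   0.211]
scene nut 0.38 [292. 135.] 285 301 125 140 [ 0.504 -0.131  0.211]
scene bottle_a 0.66 [330. 154.] 324 332 143 161 [ 0.439 -0.049  0.15 ]
scene bottle_a 0.53 [288. 116.] 286 294 108 123 [ 0.44  -0.227  0.15 ]
scene jar 0.63 [264. 118.] 256 276 111 130 [ 0.445 -0.352  0.03 ]
scene jar 0.17 [289. 130.] 284 300 124 140 [ 0.414 -0.264  0.03 ]
scene carton 0.94 [340. 222.] 328 352 205 234 [0.517 0.087 0.04 ]
scene carousel 0.87 [291. 164.] 251 337 117 207 [ 0.522 -0.12   0.1  ]
scene carousel 0.45 [292. 132.] 285 300 126 140 [ 0.446 -0.206  0.1  ]
side nut 0.66 [412. 137.] 402 424 123 144 [ 0.489 -0.127  0.211]
side bottle_a 0.67 [410. 189.] 402 416 176 200 [ 0.44  -0.061  0.15 ]
side bottle_a 0.52 [451. 147.] 442 456 131 156 [ 0.435 -0.215  0.15 ]
side jar 0.77 [464. 154.] 457 474 142 170 [ 0.436 -0.338  0.03 ]
side jar 0.46 [404. 180.] 343 464 122 240 [ 0.506 -0.173  0.03 ]
side carton 0.78 [336. 246.] 322 352 226 270 [0.512 0.078 0.04 ]
side carousel 0.94 [400. 182.] 344 462 122 240 [ 0.485 -0.105  0.1  ]
```

View pics/both.png

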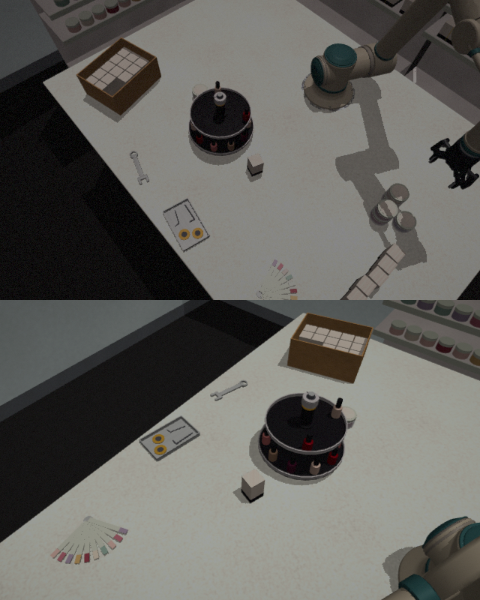

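The nut is near (0.495, -0.128), at about (292,135) in the scene view and (412,137) in the side view. The bottles stand at about 127° and 238° around it, and the jar and carton are clear. Next I'll go above the nut, pre-wound so that most of the clockwise stroke is available.

Emit:
{"op": "play_rows", "data": {"series": [{"fingers":-1,"dx":15.6,"dy":-33.6,"dz":5,"turn":0.055},{"fingers":-1,"dx":15.6,"dy":-33.6,"dz":5,"turn":0.055},{"fingers":-1,"dx":15.6,"dy":-33.6,"dz":5,"turn":0.055},{"fingers":-1,"dx":15.6,"dy":-33.6,"dz":5,"turn":0.055},{"fingers":-1,"dx":15.6,"dy":-33.6,"dz":5,"turn":0.055},{"fingers":-1,"dx":15.6,"dy":-33.6,"dz":5,"turn":0.055},{"fingers":-1,"dx":15.6,"dy":-33.6,"dz":5,"turn":0.055},{"fingers":-1,"dx":15.6,"dy":-33.6,"dz":5,"turn":0.055},{"fingers":-1,"dx":15.6,"dy":-33.6,"dz":5,"turn":0.055},{"fingers":-1,"dx":15.6,"dy":-33.6,"dz":5,"turn":0.055},{"fingers":-1,"dx":15.6,"dy":-33.6,"dz":5,"turn":0.055},{"fingers":-1,"dx":15.6,"dy":-33.6,"dz":5,"turn":0.055},{"fingers":-1,"dx":15.6,"dy":-33.6,"dz":5,"turn":0.055},{"fingers":-1,"dx":15.6,"dy":-33.6,"dz":5,"turn":0.055},{"fingers":-1,"dx":15.6,"dy":-33.6,"dz":5,"turn":0.055},{"fingers":-1,"dx":15.6,"dy":-33.6,"dz":5,"turn":0.055},{"fingers":-1,"dx":15.6,"dy":-33.6,"dz":5,"turn":0.055},{"fingers":-1,"dx":15.6,"dy":-33.6,"dz":5,"turn":0.055},{"fingers":-1,"dx":15.6,"dy":-33.6,"dz":5,"turn":0.055},{"fingers":-1,"dx":0,"dy":0,"dz":0,"turn":0.055}]}}

```text
clock: 2.27
position: [0.4911, -0.1048, 0.3436]
ee_rot: [0.006, 0.378, 0.926, -0.009]
contact_force: [0.5, 0.4, -0.3]
width: 0.0853
```

```bash
cat >> h.py <<'E'
from scipy.spatial.transform import Rotation as Ro
def wray(im,s,xy):
    w,x,y,z=s['ee_rot']; R=Ro.from_quat([x,y,z,w]).as_matrix(); H=np.array(im['hand_eye'])
    d=np.linalg.inv(K(im))@np.array([xy[0],xy[1],1.]); d=R@H[:3,:3]@d
    return R@H[:3,3]+s['position'], d/np.linalg.norm(d)
def look(n):
    s=get_state(); im=get_image('wrist'); save(im,n)
    print(np.round(s['clock'],2),'pos',np.round(s['position'],4),'q',np.round(s['qpos'],3),'w',np.round(s['width'],4),'F',np.round(s['contact_force'],1),'M',np.round(s['moment'],2))
    return s,im
E
python3 - <<'E'
from h import *
s,im=look('w1'); print(np.round(im['hand_eye'],3),im['vfov'])
for l,z in(('nut',.223),('bottle_a',.188)):
    for m in masks_of(im,l)[:3]:
        ys,xs=np.where(m['region']); c,r=cv2.minEnclosingCircle(np.stack([xs,ys],1).astype(np.float32))
        for xy in (m['xy'],c):
            o,d=wray(im,s,xy); print(l,round(m['p'],2),np.round(xy),round(r), xs.min(),xs.max(),ys.min(),ys.max(),np.round(o+d*(z-o[2])/d[2],4))
E
```

```text
2.27 pos [ 0.4911 -0.1048  0.3436] q [-0.335  0.118  1.464 -0.019  1.549 -2.702] w 0.0853 F [ 0.5  0.4 -0.3] M [ 0.01 -0.07  0.02]
[[ 1.     0.    -0.    -0.   ]
 [-0.     0.96   0.279 -0.071]
 [ 0.001 -0.279  0.96  -0.133]
 [ 0.     0.     0.     1.   ]] 64.96062088711685
nut 0.8 [287. 168.] 28 258 310 151 204 [ 0.4851 -0.1454  0.223 ]
nut 0.8 [285. 178.] 28 258 310 151 204 [ 0.4919 -0.1411  0.223 ]
bottle_a 0.74 [389. 268.] 30 370 407 241 300 [ 0.4894 -0.0025  0.188 ]
bottle_a 0.74 [392. 270.] 30 370 407 241 300 [0.4886 0.0022 0.188 ]
bottle_a 0.72 [383. 184.] 17 368 399 172 202 [ 0.4373 -0.0709  0.188 ]
bottle_a 0.72 [384. 188.] 17 368 399 172 202 [ 0.4392 -0.0681  0.188 ]
bottle_a 0.71 [273.  72.] 18 255 286 55 87 [ 0.4406 -0.21    0.188 ]
bottle_a 0.71 [270.  70.] 18 255 286 55 87 [ 0.4414 -0.2123  0.188 ]
```

View pics/w1.png

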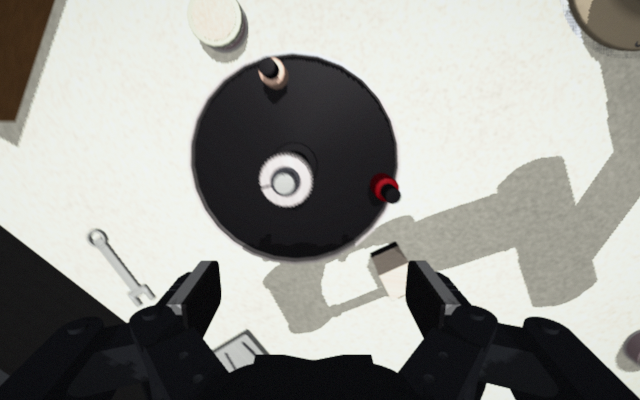

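The wrist view shows the nut at (286,180) with its slit pointing left. The bottles are at (272,70) and (385,188), the carton at (389,268) and the jar at (215,22). Joint 6 is at its limit, so I'll unwind it a little while closing in.

Emit:
{"op": "play_rows", "data": {"series": [{"fingers":-1,"dx":0,"dy":0,"dz":0,"turn":-0.1},{"fingers":-1,"dx":0,"dy":-10,"dz":-10,"turn":-0.05},{"fingers":-1,"dx":0,"dy":-10,"dz":-15,"turn":0},{"fingers":-1,"dx":0,"dy":-10,"dz":-15,"turn":0},{"fingers":-1,"dx":0,"dy":0,"dz":-10,"turn":0},{"fingers":-1,"dx":0,"dy":0,"dz":0,"turn":0},{"fingers":-1,"dx":0,"dy":0,"dz":0,"turn":0}]}}

```text
clock: 3.0
position: [0.4822, -0.1214, 0.2927]
ee_rot: [0.002, 0.441, 0.897, -0.006]
contact_force: [0.5, -1.1, 0.8]
width: 0.0851
```

```bash
python3 - <<'E'
from h import *
s,im=look('w2'); print(s['ee_rot'])
rs=[]
for m in masks_of(im,'nut')[:1]:
    ys,xs=np.where(m['region']); c,r=cv2.minEnclosingCircle(np.stack([xs,ys],1).astype(np.float32))
    for xy in (m['xy'],c):
        o,d=wray(im,s,xy); print(np.round(xy),round(r), xs.min(),xs.max(),ys.min(),ys.max(),np.round(o+d*(.218-o[2])/d[2],4))
    rs.append((o,d))
for n in('scene','side'):
    i2=get_image(n); m=masks_of(i2,'nut')
    if m:
        ys,xs=np.where(m[0]['region']); c=((xs.min()+xs.max())/2,(ys.min()+ys.max())/2)
        print(n,m[0]['p'],c,np.round(atz(i2,c,.215),4)); rs.append(ray(i2,c))
print('tri',tri(rs))
E
```

```text
3.0 pos [ 0.4822 -0.1214  0.2927] q [-0.378  0.131  1.57  -0.013  1.437 -2.604] w 0.0851 F [ 0.5 -1.1  0.8] M [0.02 0.03 0.01]
[ 0.00171903  0.44114031  0.89741589 -0.00608259]
[284. 209.] 34 251 314 185 251 [ 0.4863 -0.145   0.218 ]
[283. 218.] 34 251 314 185 251 [ 0.4921 -0.1414  0.218 ]
scene 0.48 (np.float64(292.0), np.float64(131.5)) [ 0.4999 -0.1363  0.215 ]
side 0.54 (np.float64(413.0), np.float64(133.5)) [ 0.4904 -0.1327  0.215 ]
tri [ 0.49521188 -0.14099738  0.20679094]
```

View pics/w2.png

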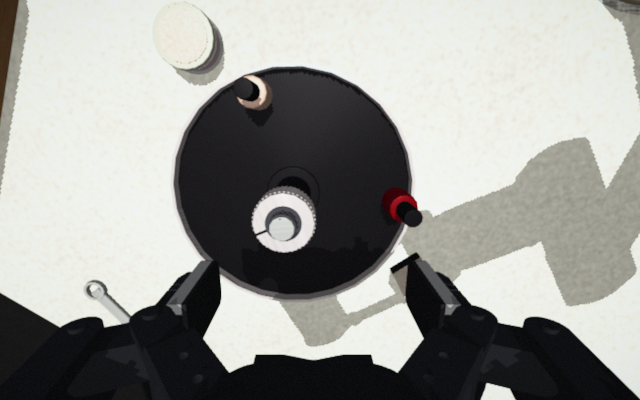

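Emit:
{"op": "play_rows", "data": {"series": [{"fingers":-1,"dx":5,"dy":-10,"dz":-5,"turn":0},{"fingers":-1,"dx":5,"dy":-9,"dz":-5,"turn":0},{"fingers":-1,"dx":0,"dy":0,"dz":0,"turn":0},{"fingers":-1,"dx":0,"dy":0,"dz":0,"turn":0}]}}

```text
clock: 3.63
position: [0.4953, -0.1434, 0.2835]
ee_rot: [0.004, 0.441, 0.898, -0.006]
contact_force: [0.1, -0.0, -0.4]
width: 0.0853
```

```bash
python3 - <<'E'
from h import *
import rig
print(tips_ahead, tips_ahead() if callable(tips_ahead) else '')
s,im=look('w3'); print(s['ee_rot'])
H=np.array(im['hand_eye'])
w,x,y,z=s['ee_rot']; R=Ro.from_quat([x,y,z,w]).as_matrix()
def proj(P):
    p=np.linalg.inv(H)@np.append(R.T@(np.array(P)-s['position']),1); p=K(im)@p[:3]; return p[:2]/p[2]
m=masks_of(im,'nut')[0]; ys,xs=np.where(m['region']); print(xs.min(),xs.max(),ys.min(),ys.max())
px=im['pixels'].copy()
for c,r,zz,col in(((.492,-.140),.0215,.223,(255,0,0)),((.492,-.140),.0095,.234,(0,255,0)),((.492,-.140),.115,.135,(0,0,255))):
    t=np.linspace(0,6.283,60); P=np.array([proj((c[0]+r*np.cos(a),c[1]+r*np.sin(a),zz)) for a in t]).astype(int)
    cv2.polylines(px,[P],True,col,1)
cv2.imwrite('pics/w3o.png',px[:,:,::-1])
E
```

```text
0.011 
3.63 pos [ 0.4953 -0.1434  0.2835] q [-0.408  0.161  1.557 -0.013  1.416 -2.634] w 0.0853 F [ 0.1 -0.  -0.4] M [ 0.01 -0.06  0.  ]
[ 0.00431908  0.44090223  0.89752336 -0.00619666]
287 354 193 261
```

View pics/w3o.png

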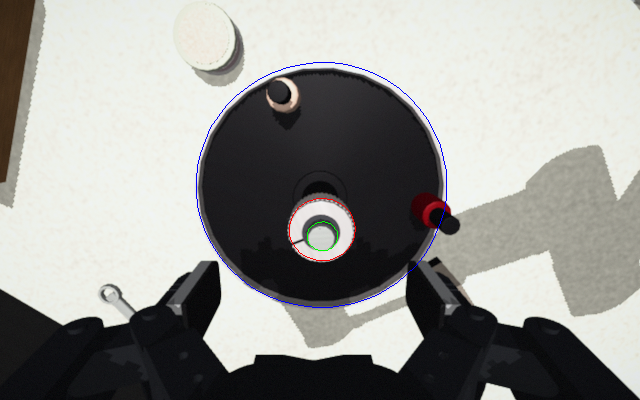

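The overlay fits within about 1 mm, so the axis is at about (0.4915, -0.1405). Next: descend, close and check.

Emit:
{"op": "play_rows", "data": {"series": [{"fingers":-1,"dx":-2,"dy":2,"dz":-15,"turn":0},{"fingers":-1,"dx":-2,"dy":1,"dz":-15,"turn":0},{"fingers":-1,"dx":0,"dy":0,"dz":-15,"turn":0},{"fingers":-1,"dx":0,"dy":0,"dz":-15,"turn":0},{"fingers":-1,"dx":0,"dy":0,"dz":-10,"turn":0},{"fingers":-1,"dx":0,"dy":0,"dz":0,"turn":0},{"fingers":-1,"dx":0,"dy":0,"dz":0,"turn":0}], "squeeze": 50}}

```text
clock: 4.32
position: [0.4911, -0.1398, 0.2123]
ee_rot: [0.005, 0.441, 0.897, -0.006]
contact_force: [-0.5, -0.3, 0.1]
width: 0.0855
```

Emit:
{"op": "play_rows", "data": {"series": [{"fingers":-1,"dx":0,"dy":0,"dz":-8,"turn":0},{"fingers":1,"dx":0,"dy":0,"dz":0,"turn":0},{"fingers":1,"dx":0,"dy":0,"dz":0,"turn":0},{"fingers":1,"dx":0,"dy":0,"dz":0,"turn":0},{"fingers":1,"dx":0,"dy":0,"dz":0,"turn":0},{"fingers":1,"dx":0,"dy":0,"dz":0,"turn":0},{"fingers":1,"dx":0,"dy":0,"dz":0,"turn":0},{"fingers":1,"dx":0,"dy":0,"dz":0,"turn":0}]}}

```text
clock: 4.98
position: [0.4925, -0.1403, 0.2064]
ee_rot: [0.008, 0.441, 0.897, -0.006]
contact_force: [-0.4, -0.5, -0.8]
width: 0.0416
```

```bash
python3 - <<'E'
from h import *
s,im=look('w4'); print(s['ee_rot'])
E
```

```text
4.98 pos [ 0.4925 -0.1403  0.2064] q [-0.405  0.198  1.704 -0.013  1.224 -2.629] w 0.0416 F [-0.4 -0.5 -0.8] M [0.03 0.06 0.05]
[ 0.00782023  0.44105003  0.89743158 -0.00550197]
```

View pics/w4.png

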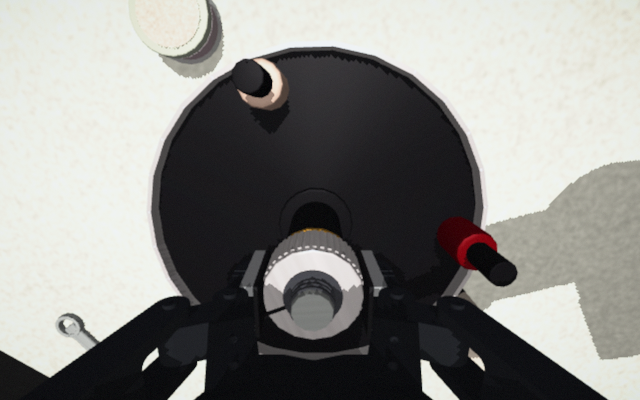

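The nut sits between the pads: top at (313,293), slit to the lower left, opening 41.6 mm. I'll start screwing clockwise.

Emit:
{"op": "play_rows", "data": {"series": [{"fingers":1,"dz":-0.12,"turn":-0.12},{"fingers":1,"dz":-0.12,"turn":-0.12},{"fingers":1,"dz":-0.12,"turn":-0.12},{"fingers":1,"dz":-0.12,"turn":-0.12},{"fingers":1,"dz":-0.12,"turn":-0.12},{"fingers":1,"dz":-0.12,"turn":-0.12},{"fingers":1,"dz":-0.12,"turn":-0.12},{"fingers":1,"dz":-0.12,"turn":-0.12},{"fingers":1,"dz":-0.12,"turn":-0.12},{"fingers":1,"dz":-0.12,"turn":-0.12}]}}

```text
invalid input at $.series[0]: expected keys fingers, dx, dy, dz, turn
```

```bash
python3 - <<'E'
from h import *
s,im=look('w5'); print(s['ee_rot'])
E
```

```text
5.03 pos [ 0.4925 -0.1403  0.2064] q [-0.405  0.198  1.704 -0.012  1.224 -2.629] w 0.0414 F [-0.  -0.  -0.3] M [0.   0.01 0.02]
[ 0.00780774  0.44104705  0.8974334  -0.00546231]
```

Emit:
{"op": "play_rows", "data": {"series": [{"fingers":1,"dx":0,"dy":0,"dz":-0.12,"turn":-0.12},{"fingers":1,"dx":0,"dy":0,"dz":-0.12,"turn":-0.12},{"fingers":1,"dx":0,"dy":0,"dz":-0.12,"turn":-0.12},{"fingers":1,"dx":0,"dy":0,"dz":-0.12,"turn":-0.12},{"fingers":1,"dx":0,"dy":0,"dz":-0.12,"turn":-0.12},{"fingers":1,"dx":0,"dy":0,"dz":-0.12,"turn":-0.12},{"fingers":1,"dx":0,"dy":0,"dz":-0.12,"turn":-0.12},{"fingers":1,"dx":0,"dy":0,"dz":-0.12,"turn":-0.12},{"fingers":1,"dx":0,"dy":0,"dz":-0.12,"turn":-0.12},{"fingers":1,"dx":0,"dy":0,"dz":-0.12,"turn":-0.12}]}}

```text
clock: 5.92
position: [0.4923, -0.1394, 0.2052]
ee_rot: [0.003, 0.882, 0.471, -0.009]
contact_force: [1.3, 0.2, -2.3]
width: 0.0414
```

```bash
python3 - <<'E'
from h import *
s,im=look('w5'); print(s['ee_rot'], 'yaw',2*np.arctan2(s['ee_rot'][2],s['ee_rot'][1]))
E
```

```text
5.92 pos [ 0.4923 -0.1394  0.2052] q [-0.4    0.21   1.692 -0.018  1.246 -1.375] w 0.0414 F [ 1.3  0.2 -2.3] M [ 0.05 -0.07  0.07]
[ 0.00272159  0.8822184   0.47075572 -0.00850478] yaw 0.9803368582320034
```

Emit:
{"op": "play_rows", "data": {"series": [{"fingers":1,"dx":0,"dy":0,"dz":-0.12,"turn":-0.12},{"fingers":1,"dx":0,"dy":0,"dz":-0.12,"turn":-0.12},{"fingers":1,"dx":0,"dy":0,"dz":-0.12,"turn":-0.12},{"fingers":1,"dx":0,"dy":0,"dz":-0.12,"turn":-0.12},{"fingers":1,"dx":0,"dy":0,"dz":-0.12,"turn":-0.12},{"fingers":1,"dx":0,"dy":0,"dz":-0.12,"turn":-0.12},{"fingers":1,"dx":0,"dy":0,"dz":-0.12,"turn":-0.12},{"fingers":1,"dx":0,"dy":0,"dz":-0.12,"turn":-0.12},{"fingers":1,"dx":0,"dy":0,"dz":-0.12,"turn":-0.12},{"fingers":1,"dx":0,"dy":0,"dz":-0.12,"turn":-0.12},{"fingers":1,"dx":0,"dy":0,"dz":-0.12,"turn":-0.12},{"fingers":1,"dx":0,"dy":0,"dz":-0.12,"turn":-0.12},{"fingers":1,"dx":0,"dy":0,"dz":-0.12,"turn":-0.12},{"fingers":1,"dx":0,"dy":0,"dz":-0.12,"turn":-0.12},{"fingers":1,"dx":0,"dy":0,"dz":-0.12,"turn":-0.12},{"fingers":1,"dx":0,"dy":0,"dz":-0.12,"turn":-0.12},{"fingers":1,"dx":0,"dy":0,"dz":-0.12,"turn":-0.12},{"fingers":1,"dx":0,"dy":0,"dz":-0.12,"turn":-0.12},{"fingers":1,"dx":0,"dy":0,"dz":-0.12,"turn":-0.12},{"fingers":1,"dx":0,"dy":0,"dz":-0.12,"turn":-0.12}]}}

```text
clock: 7.63
position: [0.4938, -0.1395, 0.2029]
ee_rot: [-0.006, 0.739, -0.673, -0.004]
contact_force: [-0.6, -0.0, -1.1]
width: 0.0416
```

```bash
python3 - <<'E'
from h import *
s,im=look('w6'); print(s['ee_rot'], 'yaw',2*np.arctan2(s['ee_rot'][2],s['ee_rot'][1]))
E
```

```text
7.63 pos [ 0.4938 -0.1395  0.2029] q [-0.42   0.21   1.697  0.014  1.237  1.052] w 0.0416 F [-0.6 -0.  -1.1] M [ 0.03 -0.    0.11]
[-0.00592629  0.73938021 -0.67325158 -0.00375368] yaw -1.477239908643172
```

Emit:
{"op": "play_rows", "data": {"series": [{"fingers":1,"dx":0,"dy":0,"dz":-0.12,"turn":-0.12},{"fingers":1,"dx":0,"dy":0,"dz":-0.12,"turn":-0.12},{"fingers":1,"dx":0,"dy":0,"dz":-0.12,"turn":-0.12},{"fingers":1,"dx":0,"dy":0,"dz":-0.12,"turn":-0.12},{"fingers":1,"dx":0,"dy":0,"dz":-0.12,"turn":-0.12},{"fingers":1,"dx":0,"dy":0,"dz":-0.12,"turn":-0.12},{"fingers":1,"dx":0,"dy":0,"dz":-0.12,"turn":-0.12},{"fingers":1,"dx":0,"dy":0,"dz":-0.12,"turn":-0.12},{"fingers":1,"dx":0,"dy":0,"dz":-0.12,"turn":-0.12},{"fingers":1,"dx":0,"dy":0,"dz":-0.12,"turn":-0.12},{"fingers":1,"dx":0,"dy":0,"dz":-0.12,"turn":-0.12},{"fingers":1,"dx":0,"dy":0,"dz":-0.12,"turn":-0.12}]}}

```text
clock: 8.68
position: [0.4934, -0.1404, 0.2015]
ee_rot: [0.006, -0.108, 0.994, -0.002]
contact_force: [-0.1, -0.1, -1.0]
width: 0.0418
```

```bash
python3 - <<'E'
from h import *
s,im=look('w7'); print(s['ee_rot'], 'yaw',2*np.arctan2(s['ee_rot'][2],s['ee_rot'][1]))
E
```

```text
8.68 pos [ 0.4934 -0.1404  0.2015] q [-4.140e-01  2.040e-01  1.710e+00  2.000e-03  1.216e+00  2.511e+00] w 0.0418 F [-0.1 -0.1 -1. ] M [ 0.04 -0.02  0.08]
[ 0.00580954 -0.10752613  0.99418306 -0.00210147] yaw 3.357065613595145
```

View pics/w7.png

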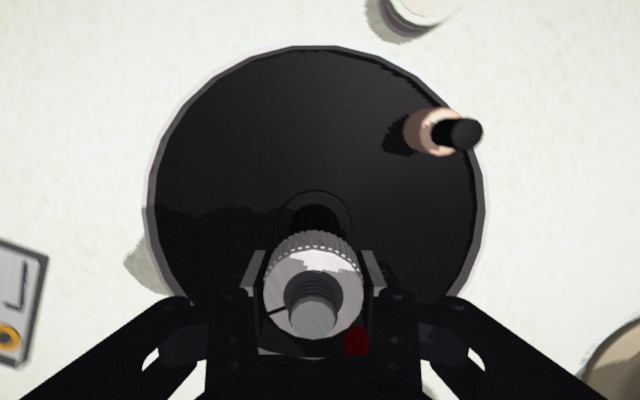

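The slit is still at the same place in the tool frame (272,312), so there was no slip, and the bottles are undisturbed. 5.14 rad done so far. Next I'll open, wind back and regrip.

Emit:
{"op": "play_rows", "data": {"series": [{"fingers":-0.6,"dx":0,"dy":0,"dz":0,"turn":0},{"fingers":-0.6,"dx":0,"dy":0,"dz":0,"turn":0},{"fingers":-0.6,"dx":0,"dy":0,"dz":0,"turn":0},{"fingers":-0.6,"dx":0,"dy":0,"dz":0,"turn":0},{"fingers":-0.6,"dx":0,"dy":0,"dz":0,"turn":0.12},{"fingers":-0.6,"dx":0,"dy":0,"dz":0,"turn":0.12},{"fingers":-0.6,"dx":0,"dy":0,"dz":0,"turn":0.12},{"fingers":-0.6,"dx":0,"dy":0,"dz":0,"turn":0.12},{"fingers":-0.6,"dx":0,"dy":0,"dz":0,"turn":0.12},{"fingers":-0.6,"dx":0,"dy":0,"dz":0,"turn":0.12},{"fingers":-0.6,"dx":0,"dy":0,"dz":0,"turn":0.12},{"fingers":-0.6,"dx":0,"dy":0,"dz":0,"turn":0.12},{"fingers":-0.6,"dx":0,"dy":0,"dz":0,"turn":0.12},{"fingers":-0.6,"dx":0,"dy":0,"dz":0,"turn":0.12},{"fingers":-0.6,"dx":0,"dy":0,"dz":0,"turn":0.12},{"fingers":-0.6,"dx":0,"dy":0,"dz":0,"turn":0.12},{"fingers":-0.6,"dx":0,"dy":0,"dz":0,"turn":0.12},{"fingers":-0.6,"dx":0,"dy":0,"dz":0,"turn":0.12},{"fingers":-0.6,"dx":0,"dy":0,"dz":0,"turn":0.12},{"fingers":-0.6,"dx":0,"dy":0,"dz":0,"turn":0.12}]}}

```text
clock: 10.4
position: [0.496, -0.1414, 0.2051]
ee_rot: [-0.008, 0.898, -0.44, -0.002]
contact_force: [-0.3, -0.1, -0.1]
width: 0.0683
```

Emit:
{"op": "play_rows", "data": {"series": [{"fingers":-0.6,"dx":-0.3,"dy":0.1,"dz":-0.5,"turn":0.12},{"fingers":-0.6,"dx":-0.3,"dy":0.1,"dz":-0.5,"turn":0.12},{"fingers":-0.6,"dx":-0.3,"dy":0.1,"dz":-0.5,"turn":0.12},{"fingers":-0.6,"dx":-0.3,"dy":0.1,"dz":-0.5,"turn":0.12},{"fingers":-0.6,"dx":-0.3,"dy":0.1,"dz":-0.5,"turn":0.12},{"fingers":-0.6,"dx":-0.3,"dy":0.1,"dz":-0.5,"turn":0.12},{"fingers":-0.6,"dx":-0.3,"dy":0.1,"dz":-0.5,"turn":0.12},{"fingers":-0.6,"dx":-0.3,"dy":0.1,"dz":-0.5,"turn":0.12},{"fingers":-0.6,"dx":-0.3,"dy":0.1,"dz":-0.5,"turn":0.12},{"fingers":-0.6,"dx":-0.3,"dy":0.1,"dz":-0.5,"turn":0.12},{"fingers":-0.6,"dx":0,"dy":0,"dz":-0.5,"turn":0},{"fingers":-0.6,"dx":0,"dy":0,"dz":0,"turn":0}]}}

```text
clock: 11.4
position: [0.4949, -0.1411, 0.2013]
ee_rot: [-0.005, 0.985, 0.17, -0.004]
contact_force: [-0.6, 0.1, -0.5]
width: 0.0681
```

Emit:
{"op": "play_rows", "data": {"series": [{"fingers":-0.6,"dx":-2,"dy":0.5,"dz":-1.5,"turn":0},{"fingers":1,"dx":0,"dy":0,"dz":0,"turn":0},{"fingers":1,"dx":0,"dy":0,"dz":0,"turn":0},{"fingers":1,"dx":0,"dy":0,"dz":0,"turn":0},{"fingers":1,"dx":0,"dy":0,"dz":0,"turn":0},{"fingers":1,"dx":0,"dy":0,"dz":0,"turn":0}]}}

```text
clock: 11.9
position: [0.4933, -0.1404, 0.2002]
ee_rot: [-0.005, 0.986, 0.167, -0.003]
contact_force: [-0.0, -0.3, -0.4]
width: 0.0417
```

```bash
python3 - <<'E'
from h import *
s,im=look('w8'); print(s['ee_rot'], 'yaw',2*np.arctan2(s['ee_rot'][2],s['ee_rot'][1]))
E
```

```text
11.9 pos [ 0.4933 -0.1404  0.2002] q [-0.417  0.217  1.696  0.005  1.241 -0.755] w 0.0417 F [-0.  -0.3 -0.4] M [ 0.06 -0.08  0.05]
[-0.00534583  0.98588231  0.16732033 -0.00337627] yaw 0.33622889289216656
```

View pics/w8.png

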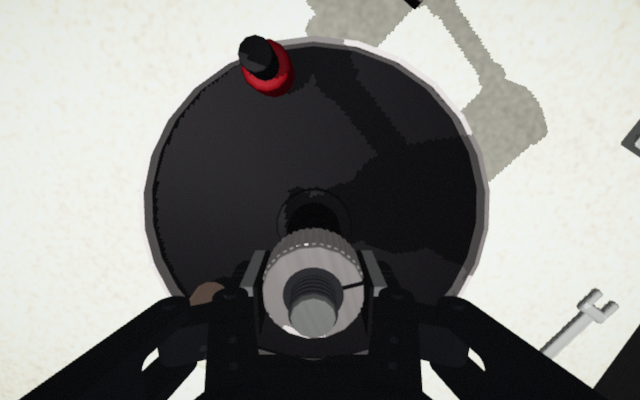

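The regrip is good: the slit is now at (352,287), which matches the 3.26 rad rewind. I'll continue down in smaller batches, watching for the stop.

Emit:
{"op": "play_rows", "data": {"series": [{"fingers":1,"dx":0,"dy":0,"dz":-0.12,"turn":-0.12},{"fingers":1,"dx":0,"dy":0,"dz":-0.12,"turn":-0.12},{"fingers":1,"dx":0,"dy":0,"dz":-0.12,"turn":-0.12},{"fingers":1,"dx":0,"dy":0,"dz":-0.12,"turn":-0.12},{"fingers":1,"dx":0,"dy":0,"dz":-0.12,"turn":-0.12},{"fingers":1,"dx":0,"dy":0,"dz":-0.12,"turn":-0.12}]}}

```text
clock: 12.45
position: [0.4927, -0.1404, 0.1995]
ee_rot: [-0.006, 0.979, -0.204, -0.002]
contact_force: [0.2, 0.4, 0.9]
width: 0.0417
```

```bash
cat >y.py <<'E'
from h import *
s=get_state(); print(np.round(s['clock'],2),'pos',np.round(s['position'],4),'q6',s['qpos'][5],'F',np.round(s['contact_force'],1),'M',np.round(s['moment'],2),'yaw',2*np.arctan2(s['ee_rot'][2],s['ee_rot'][1]),'eff',np.round(s['effort'],2))
E
python3 y.py
```

```text
12.45 pos [ 0.4927 -0.1404  0.1995] q6 -0.013815716481258294 F [0.2 0.4 0.9] M [ 0.04 -0.07  0.06] yaw -0.41160172486626484 eff [-2.600e-01 -3.599e+01 -2.304e+01 -7.000e-02  3.000e-02 -1.150e+00]
```

Total is now 5.89 rad, still turning freely.

Emit:
{"op": "play_rows", "data": {"series": [{"fingers":1,"dx":0,"dy":0,"dz":-0.12,"turn":-0.12},{"fingers":1,"dx":0,"dy":0,"dz":-0.12,"turn":-0.12},{"fingers":1,"dx":0,"dy":0,"dz":-0.12,"turn":-0.12},{"fingers":1,"dx":0,"dy":0,"dz":-0.12,"turn":-0.12},{"fingers":1,"dx":0,"dy":0,"dz":-0.12,"turn":-0.12}]}}

```text
clock: 12.87
position: [0.4842, -0.1451, 0.1994]
ee_rot: [0.003, 0.873, -0.488, -0.007]
contact_force: [-7.7, -0.3, 6.8]
width: 0.0414
```

```bash
python3 y.py
```

```text
12.87 pos [ 0.4842 -0.1451  0.1994] q6 0.5975067340197375 F [-7.7 -0.3  6.8] M [0.01 1.13 1.13] yaw -1.0207129398192167 eff [-4.000e-02 -3.285e+01 -2.424e+01  1.260e+00 -2.040e+00 -1.000e-02]
```

The wrist has shifted 9 mm sideways under 1.1 N m, so the nut has probably bottomed. I'll look before pushing on.

```bash
python3 - <<'E'
from h import *
s,im=look('w9'); print(s['ee_rot'])
for n in('scene','side'):
    i2=get_image(n); save(i2,n+'9')
    for l in ('bottle_a','jar','carton'):
        for m in masks_of(i2,l)[:2]: print(n,l,round(m['p'],2),np.round(m['xy']))
E
```

```text
12.87 pos [ 0.4842 -0.1451  0.1994] q [-0.425  0.209  1.708 -0.006  1.239  0.598] w 0.0414 F [-7.7 -0.3  6.8] M [0.01 1.13 1.13]
[ 0.00330753  0.87254227 -0.48847256 -0.00732181]
scene jar 0.63 [292. 164.]
scene jar 0.52 [262. 121.]
scene carton 0.93 [341. 222.]
side bottle_a 0.73 [451. 148.]
side bottle_a 0.53 [412. 189.]
side jar 0.84 [467. 155.]
side carton 0.7 [339. 246.]
```

View pics/w9.png

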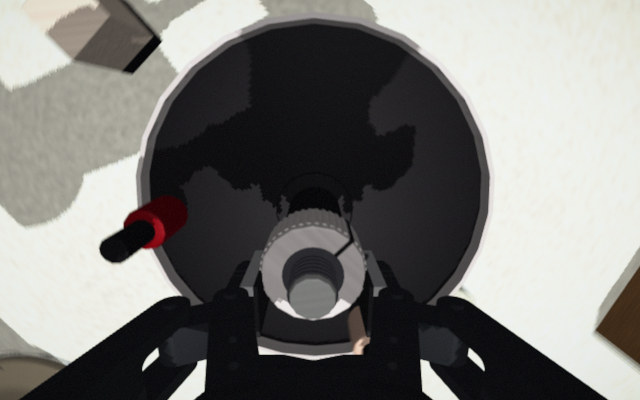

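The nut has moved about 10 mm off-centre between the pads and its slit has swung about 30° in the tool frame, now (350,240). So the nut stopped and the pads slipped round it, with a 1.1 N m reaction still on the tool. Scene objects are unmoved. I'll recentre, regrip and confirm the stop gently.

Emit:
{"op": "play_rows", "data": {"series": [{"fingers":-0.4,"dx":0,"dy":0,"dz":0,"turn":0},{"fingers":-0.4,"dx":0,"dy":0,"dz":0,"turn":0},{"fingers":-0.4,"dx":0,"dy":0,"dz":0,"turn":0},{"fingers":-0.4,"dx":0,"dy":0,"dz":0,"turn":0},{"fingers":-0.4,"dx":4,"dy":2.5,"dz":0,"turn":0},{"fingers":-0.4,"dx":3,"dy":1.5,"dz":0,"turn":0},{"fingers":-0.4,"dx":0,"dy":0,"dz":0,"turn":0},{"fingers":-0.4,"dx":0,"dy":0,"dz":0,"turn":0}]}}

```text
clock: 13.98
position: [0.4919, -0.141, 0.1991]
ee_rot: [0.003, 0.873, -0.487, -0.007]
contact_force: [-0.5, -0.4, -0.7]
width: 0.0596
```

```bash
python3 y.py
```

```text
13.98 pos [ 0.4919 -0.141   0.1991] q6 0.6084605816803222 F [-0.5 -0.4 -0.7] M [-0.02  0.06 -0.06] yaw -1.0182848872704453 eff [-1.000e-02 -3.669e+01 -2.316e+01 -2.000e-02  7.000e-02  0.000e+00]
```

Emit:
{"op": "play_rows", "data": {"series": [{"fingers":1,"dx":0.5,"dy":0.5,"dz":0,"turn":0},{"fingers":1,"dx":0,"dy":0,"dz":0,"turn":0},{"fingers":1,"dx":0,"dy":0,"dz":0,"turn":0},{"fingers":1,"dx":0,"dy":0,"dz":0,"turn":0},{"fingers":1,"dx":0,"dy":0,"dz":0,"turn":-0.03},{"fingers":1,"dx":0,"dy":0,"dz":0,"turn":-0.03}], "squeeze": 80}}

```text
clock: 14.48
position: [0.4925, -0.1399, 0.1996]
ee_rot: [0.003, 0.86, -0.511, -0.007]
contact_force: [0.4, 0.5, 0.0]
width: 0.0405
```

```bash
python3 y.py; python3 - <<'E'
from h import *
s,im=look('w10')
E
```

```text
14.48 pos [ 0.4925 -0.1399  0.1996] q6 0.6648495850472532 F [0.4 0.5 0. ] M [ 0.17 -0.09  2.19] yaw -1.0726793562632566 eff [ -2.7  -36.43 -22.98   0.32   0.07   1.91]
14.48 pos [ 0.4925 -0.1399  0.1996] q [-0.409  0.219  1.695 -0.005  1.244  0.665] w 0.0405 F [0.4 0.5 0. ] M [ 0.17 -0.09  2.19]
```

View pics/w10.png

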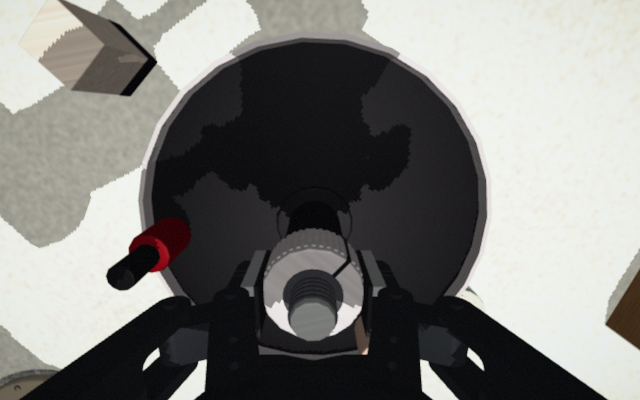

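Turning just 0.05 rad produced a 2.2 N m reaction with the nut centred, so it is hard on the stop. I'll hold there briefly, then back off.

Emit:
{"op": "play_rows", "data": {"series": [{"fingers":1,"dx":0,"dy":0,"dz":0,"turn":-0.01},{"fingers":1,"dx":0,"dy":0,"dz":0,"turn":-0.01},{"fingers":1,"dx":0,"dy":0,"dz":0,"turn":0}]}}

```text
clock: 14.78
position: [0.4925, -0.1399, 0.1996]
ee_rot: [0.005, 0.858, -0.514, -0.007]
contact_force: [-0.3, 1.1, 0.8]
width: 0.0411
```

```bash
python3 y.py
```

```text
14.78 pos [ 0.4925 -0.1399  0.1996] q6 0.6742003528736643 F [-0.3  1.1  0.8] M [ 0.13 -0.11  2.41] yaw -1.0793760058967399 eff [ -2.7  -36.53 -22.98   0.57   0.1    2.49]
```

Emit:
{"op": "play_rows", "data": {"series": [{"fingers":1,"dx":0,"dy":0,"dz":0.1,"turn":0.11},{"fingers":1,"dx":0,"dy":0,"dz":0.1,"turn":0.11},{"fingers":1,"dx":0,"dy":0,"dz":0.1,"turn":0.11},{"fingers":1,"dx":0,"dy":0,"dz":0.1,"turn":0.11},{"fingers":1,"dx":0,"dy":0,"dz":0.1,"turn":0.11},{"fingers":1,"dx":0,"dy":0,"dz":0.1,"turn":0.11},{"fingers":1,"dx":0,"dy":0,"dz":0.1,"turn":0.11},{"fingers":1,"dx":0,"dy":0,"dz":0.1,"turn":0.11},{"fingers":1,"dx":0,"dy":0,"dz":0.1,"turn":0.11},{"fingers":1,"dx":0,"dy":0,"dz":0.1,"turn":0.11},{"fingers":1,"dx":0,"dy":0,"dz":0,"turn":0}]}}

```text
clock: 15.7
position: [0.493, -0.1403, 0.2006]
ee_rot: [0.003, 1.0, 0.008, -0.003]
contact_force: [0.1, 0.6, 1.4]
width: 0.0408
```

```bash
python3 y.py
```

```text
15.7 pos [ 0.493  -0.1403  0.2006] q6 -0.4202082265253553 F [0.1 0.6 1.4] M [0.03 0.05 0.13] yaw 0.015867105695195546 eff [ -0.24 -36.28 -23.09  -0.1   -0.04  -0.7 ]
```

Emit:
{"op": "play_rows", "data": {"series": [{"fingers":1,"dx":0,"dy":0,"dz":0.1,"turn":0.1},{"fingers":1,"dx":0,"dy":0,"dz":0.1,"turn":0.1},{"fingers":1,"dx":0,"dy":0,"dz":0.1,"turn":0.1},{"fingers":1,"dx":0,"dy":0,"dz":0.1,"turn":0.1},{"fingers":1,"dx":0,"dy":0,"dz":0.1,"turn":0.1},{"fingers":1,"dx":0,"dy":0,"dz":0,"turn":0},{"fingers":1,"dx":0,"dy":0,"dz":0,"turn":0},{"fingers":1,"dx":0,"dy":0,"dz":0,"turn":0},{"fingers":1,"dx":0,"dy":0,"dz":0,"turn":0}]}}

```text
clock: 16.45
position: [0.4932, -0.1403, 0.201]
ee_rot: [0.001, 0.971, 0.238, -0.001]
contact_force: [0.7, 0.6, 0.3]
width: 0.0415
```

```bash
python3 y.py; python3 - <<'E'
from h import *
s,im=look('w11')
for n in('scene','side'):
    i2=get_image(n)
    for l in ('bottle_a','jar','carton'):
        for m in masks_of(i2,l)[:2]: print(n,l,round(m['p'],2),np.round(m['xy']))
E
```

```text
16.45 pos [ 0.4932 -0.1403  0.201 ] q6 -0.8912968556871015 F [0.7 0.6 0.3] M [-0.1   0.07  0.09] yaw 0.4816105500693263 eff [ -0.46 -36.08 -23.09  -0.06  -0.04   0.04]
16.45 pos [ 0.4932 -0.1403  0.201 ] q [-0.411  0.211  1.702 -0.003  1.229 -0.891] w 0.0415 F [0.7 0.6 0.3] M [-0.1   0.07  0.09]
scene bottle_a 0.42 [329. 152.]
scene jar 0.65 [264. 117.]
scene carton 0.8 [340. 221.]
side bottle_a 0.73 [412. 187.]
side bottle_a 0.71 [450. 148.]
side jar 0.69 [465. 155.]
side carton 0.82 [337. 246.]
```

View pics/w11.png

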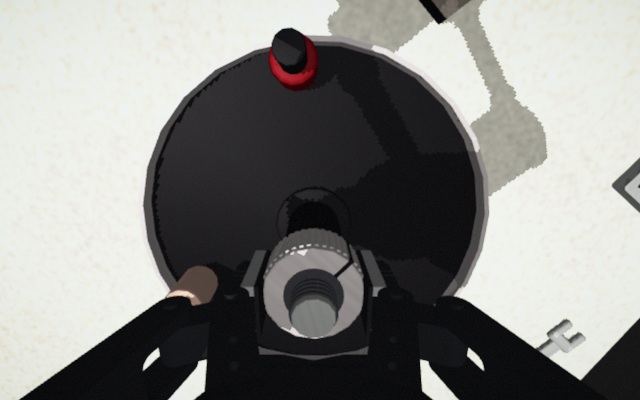

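The slit is in the same place in the tool frame as at the stop (about (350,262)), so the nut followed the fingers through the roughly 1.53 rad back-off. The grip is steady and the objects unmoved. Handing in.

```bash
python3 -c "
from rig import *
print(sign_off())"
```

```text
the job is handed in; nothing more can be done
None
```

I screwed the nut down onto the washer, backed it off about a quarter turn, and handed in with the fingers still gripping it. `sign_off()` gave no verdict.

- **Screwing down:** this took about 6 rad clockwise, in two strokes with one regrip. At the end of the second stroke the pads slipped round the stopped nut and shifted about 9 mm off-centre. I recentred and regripped at 80 N.
- **Stop check:** a further twist of about 0.05 rad then met 2.2–2.4 N m, so the nut was hard on its stop.
- **Back-off:** the wrist turned back 1.56 rad. Allowing for wind-up at the stop, I put the nut at about -1.52 rad, inside the -1.85 to -1.29 window. That is inferred from the wrist angle, as there is no direct reading of `nut_turn`. In the last picture the slit was in the same place between the fingers as at the stop, so the nut did not slip.
- **Last checks:** the grip was closed at 41.5 mm with the 80 N setting, and outside force on the tool was about 1 N. The jar, the carton and both bottles were within about 2 pixels of their first detections. One bottle was not detected in the last scene view, but both showed in the side view. The clock stood at about 16.5 s of the 58 s allowed.

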